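# Draw the shelf's bolt home with the pull hook

## Robot

A 6-joint arm with a two-finger parallel gripper is mounted at the origin on the work surface. World frame = base frame: x ahead of the robot, y to its left, z up, the work surface at z = 0. Lengths are in m, angles in rad, forces in N, time in s.
With the tool pointing down it reaches from about 0.4 to 0.825 m from the base axis. Payload 7 kg.
Tool frame: the origin (TCP) lies at the centre of the arm's flange, where the gripper is bolted on; the fingertips stand 178 mm ahead of it and the grasp point (between the pads) lies 159 mm ahead of it; z points along the fingers, y is the direction in which the jaws open and shut (so a half turn about z gives the same grasp; the last joint's range is limited). The gripper opens to 88 mm and grips with 3 to 60 N. Pads are 19 mm wide; open, the fingers measure 130 mm over their backs; the gripper's body (78 mm by 193 mm) begins 47 mm behind the grasp point.
Start: joints at [1.588, 0.359, 0.012, 0, -1.224, -0.288], TCP at [0.181, 0.65, 0.405] pointing down, gripper open.
Joint ranges: [-3.07, 3.07], [-1.43, 2.12], [-1.02, 1.25], [-3.03, 1.67], [-3.05, -0], [-3.03, 3.03]. Speed limits (rad/s): [2.39, 2.39, 3.01, 3.14, 3.14, 3.14].

## Interface

Orientations are given as [roll, pitch, yaw] about the fixed x, y, z axes, in that order (R = Rz(yaw) Ry(pitch) Rx(roll)).
In Python, from station import arm gives the robot as it stands.
- The arm moves only by the shell command python3 -m handwheel 'ROWS' [OPENING] [FORCE]. ROWS is JSON, a list of rows, each a list of 4 numbers: the shift along the world's x, y, z in cm, then the turn about the world's z in rad. In form: [[dx, dy, dz, yaw], ...]. A call has 1 to 20 rows; each row shifts and turns the commanded pose from where the row before left it; what a row does not reach is not made up. A row lasts 1/10 s, in which the tool goes at most 50 mm and 8.59 degrees, less where a joint would pass 70% of its speed; a pose out of reach is approached as far as the arm can. A call is refused whole if a number of a shift passes 5 or a number of a turn 0.15, either way. A call with a gripper value outside its range is refused whole. OPENING is the closure, from 0 (fully open) to 1 (shut), set as the call begins (- or left out, the last holds). The fingers move at their own pace and stop on an object; FORCE is the grip in N (left out, the last holds). Time passes only in rows, so rows that do not move let the fingers close. It gives the time, the measured TCP pose, the force and the opening at its end, in the units of the state.
- arm.get_state(): the state, without advancing time (a new reading comes with each control period).
- arm.grab_frame(name): name is "scene" or "top" or "wrist"; returns a dict with "image" (384x512x3 uint8, red, green, blue), "depth" (384x512 float32, m along the optical axis (not along the pixel's ray), 0 where there is no reading), "vfov" (degrees; the focal length in pixels is half the picture's height over the tangent of half this angle, whatever the lens; pixels are square), "cx", "cy" (the principal point, pixels), "rvec" (rotation vector, rad) and "tvec" (3), from world to camera coordinates, as OpenCV has them. Camera axes: x right, y down, z forward; pixel columns grow to the right and rows downward; lengths in m; the calibration is good to about 2 mm. A picture is of the moment at which its call begins.
- arm.job_done(): hands the job in, once; it reports no verdict.
The state is a dict: "t": time; "q": joint angles; "qd": joint speeds; "joint_efforts": joint torques, N m; "eef_pos": TCP position; "ee_rot": TCP orientation; "force": force on the tool from outside, world axes, zero at the start; "moment": the same for the moment, N m; "width": finger opening in m.
Only numpy, scipy, OpenCV 4.12 (cv2) and the standard library are available. Lean on these libraries where they do the work, as an engineer would, in place of code of your own. Each camera call takes 0.05 s, during which the arm holds its last target.

## Task

The bolt that locks the wire instrument shelf to the repair bench lies under the shelf, where a hand cannot reach: take the pull hook from its mat, catch the bolt's upright pin with it and draw the bolt towards you until it comes up against the stop hidden in its keeper. Keep a firm, steady pull of about 12 N on it there for half a second so that it seats, never more than 25 N on bolt or shelf; touch the bolt with nothing but the hook and do not push it back again. Then unhook, lay the hook back flat and lengthwise on its mat and let go, and leave the blue bin, the multimeter and the jar where they are.

Things in the scene. Friction and masses are not known exactly. Their poses are not given: they have to be found in the camera images.
- shelf: Fixed steel wire shelf; a white instrument stands on its left part (y 50 to 136 mm, to 218 mm high). Origin on the bench; x points away from the robot. Deck x -84..+64 mm, y +-135 mm, underside 111 mm up; 12 mm posts at the corners; front and back open. At y = 0 under it lies the steel bolt in its guide, with the keeper in front (to x = -115), all within y = +-25, lower than 26 mm but for the pin.
- bolt (a joint): Travel of the steel slide bolt, m: 0 = drawn back, away from the robot; grows as the bolt moves along the shelf's -x, towards the robot, into its keeper. Starts at 0 to 0.012. The rigid stop inside the keeper is set anew each time, somewhere between travel 0.028 and 0.052, and cannot be seen, only felt. About 3 N of friction, no spring: it stays where it is left.
- bolt_pin (a point): On the axis of the bolt's upright round pin, 45 mm above the bench. Pin 8 mm in diameter, free from 26 mm up to its ball end at 69 mm. At joint 0 it is at x = +30, y = 0 mm of the shelf. Above 26 mm nothing stands within 55 mm to its sides or 80 mm behind it.
- hook: Pull hook, 0.15 kg, lying flat. Origin under the middle of its wooden handle (100 x 24 mm, 30 high, along x). x points along the steel rod (6 mm thick, 15 mm above the underside) to its end at x = 226 mm, where it turns to +y: a foot with inner face at x = 220, then a lip (y 19 to 25 mm) coming back to x = 210. Inside of the crook: 16 mm wide (y 3 to 19), 10 deep.
- hook_grip (a point): Middle of the hook's wooden handle, where to grip it: 24 mm wide across the hook's y, 30 mm high; 15 mm above the hook's underside.
- hook_crook (a point): Middle of the crook at the foot's inner face, where the pin bears: 220 mm ahead (x), 11 mm aside (y) of hook_grip, at the same height.
- mat: Fixed black rubber mat 360 x 130 mm, 3 mm thick, where the hook lies lengthwise (hook x roughly along mat x, handle towards the robot). Origin at the centre of its underside.
- bin: Loose open blue plastic bin 130 x 100 x 60 mm, on the bench left of the shelf; bystander. Origin: centre of underside.
- multimeter: Loose grey multimeter 150 x 75 x 34 mm lying left of the work; bystander. Origin: centre of underside.
- jar: Loose small glass jar with a metal cap, 44 mm in diameter, 60 mm high, standing under the shelf to the left of the bolt; bystander. Origin: centre of underside.

How it is judged:
On the way, in this order (a step that is already met when the one before it is completed fails the run):
1. the hook is lifted clear of its mat (height (world z) of hook_grip above 0.03 m and contact force between hook and mat below 0.01 N and contact force between hook and the fingers above 1 N), for 0.2 s.
2. the hook keeps the bolt pulled up firmly against its stop: 7 N or more on the bolt and 3 N or more between bolt and stop (the stop is part of the shelf) (contact force between hook and bolt above 7 N and contact force between bolt and shelf above 3 N and value of joint bolt above 0.026 m), for 0.3 s.
At the end, for the whole second after the job is handed in: The bolt is home, where it met its stop (travel over 0.026) and not pushed back; the hook lies flat (within 0.12 rad) and still on its mat, the middle of its handle over the mat and its rod within 0.35 rad of lengthwise, released and off the bolt (value of joint bolt above 0.026 m and x of hook_grip in the frame of mat between -0.18 and 0.18 m and y of hook_grip in the frame of mat between -0.06 and 0.06 m and z of hook_grip in the frame of mat below 0.024 m and angle between hook's own z axis and vertical below 0.12 rad and angle between the x axis of hook and the x axis of mat, either way round below 0.35 rad and linear speed of hook below 0.01 m/s and contact force between hook and the fingers below 0.05 N and contact force between hook and bolt below 0.05 N); the robot touches nothing.
It fails at once if more than 25 N between hook and bolt (contact force between hook and bolt above 25 N).
It fails at once if the robot touches the bolt itself (contact force between any of the fingers, the arm and bolt above 0.5 N).
It fails at once if hook or robot pushes the shelf with more than 25 N (contact force between any of hook, the fingers, the arm and shelf above 25 N).
It fails at once if bin, multimeter or jar moved more than 15 mm (distance of any of bin, multimeter, jar from where it was at the start of the episode above 0.015 m).
It fails at once if the bolt is pushed back from its home end (faster than 10 mm/s) (value of joint bolt above 0.024 m and velocity of joint bolt below -0.01 m/s).
It also fails if it takes over 72 s, if anything falls off the work surface, if the arm or the gripper's body presses on something with over 40 N, if the wrist force passes 120 N, or if a joint passes its speed limit or range.

## Working session

There is one attempt and no reset: what is moved stays moved. The work goes in short steps, Python scripts to look and compute and a shell command to move; the robot and the scene stay as the last step left them, time stands still between calls to the robot, and variables do not carry over. Pictures are saved under pics/ and viewed, and the job is handed in when it is done.

```bash
ls; mkdir -p pics; cat > h.py <<'E'
import numpy as np, cv2
from station import arm
def grab(name,fn=None):
    f=arm.grab_frame(name); 
    if fn: cv2.imwrite('pics/'+fn,f['image'][:,:,::-1])
    np.savez('last_'+name+'.npz',**f)
    return f
def load(name): return dict(np.load('last_'+name+'.npz'))
def KRt(f):
    fl=192/np.tan(np.radians(float(f['vfov']))/2)
    R=cv2.Rodrigues(np.array(f['rvec'],float))[0]
    return fl,float(f['cx']),float(f['cy']),R,np.array(f['tvec'],float).ravel()
def ray(f,u,v,z):
    "intersect pixel with plane world z"
    fl,cx,cy,R,t=KRt(f); d=R.T@np.array([(u-cx)/fl,(v-cy)/fl,1]); c=-R.T@t
    return c+d*(z-c[2])/d[2]
def dep(f,u,v):
    fl,cx,cy,R,t=KRt(f); Z=f['depth'][int(v),int(u)]
    return R.T@(np.array([(u-cx)/fl*Z,(v-cy)/fl*Z,Z])-t)
def proj(f,p):
    fl,cx,cy,R,t=KRt(f); q=R@np.array(p,float)+t
    return np.array([fl*q[0]/q[2]+cx,fl*q[1]/q[2]+cy])
def crop(f,u0,v0,u1,v1,s,fn):
    cv2.imwrite('pics/'+fn,cv2.resize(f['image'][v0:v1,u0:u1,::-1],None,fx=s,fy=s,interpolation=cv2.INTER_CUBIC))
E
python3 - <<'E'
from h import *
for n in ['scene','top','wrist']:
    f=grab(n,n+'0.png'); fl,cx,cy,R,t=KRt(f); print(n,fl,cx,cy,-R.T@t)
print(arm.get_state())
E
```

```text
pics
scene 388.5062193645643 258.1265325920935 190.03465281136857 [1.06939372 0.49236005 0.55330107]
top 373.21937195238 264.72084420624645 194.33794179084217 [0.47499802 0.01630443 0.98534526]
wrist 313.98240628427163 252.5833553037121 195.89209490831996 [0.25844894 0.62873682 0.38385602]
{'t': 0.15, 'q': array([ 1.58813672e+00,  3.59223044e-01,  1.12798788e-02, -2.48973049e-04,
       -1.22413189e+00, -2.88112745e-01]), 'qd': array([-0.0008415 , -0.00202174,  0.00333445,  0.00286746,  0.00074157,
        0.00150448]), 'joint_efforts': array([-1.41875416e-04, -5.83276927e+01,  2.93291116e+01,  7.00133801e+00,
        8.73623067e-03, -1.05252509e-04]), 'eef_pos': array([0.18050502, 0.65026558, 0.40394295]), 'ee_rot': array([ 3.14030012e+00, -1.38938234e-04, -2.70857006e-01]), 'force': array([-0.14493373,  0.13846935, -0.53539618]), 'moment': array([-0.07202902, -0.04412181, -0.03075085]), 'width': 0.08764032301505241}
```

View pics/scene0.png

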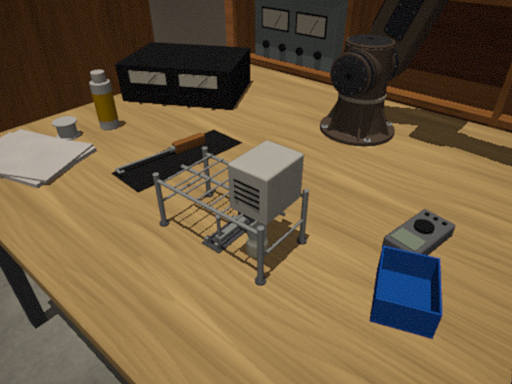

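View pics/top0.png

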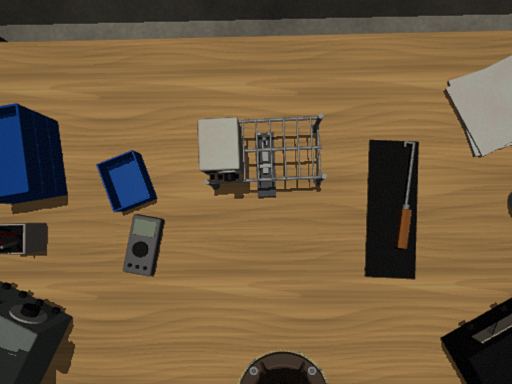

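View pics/wrist0.png

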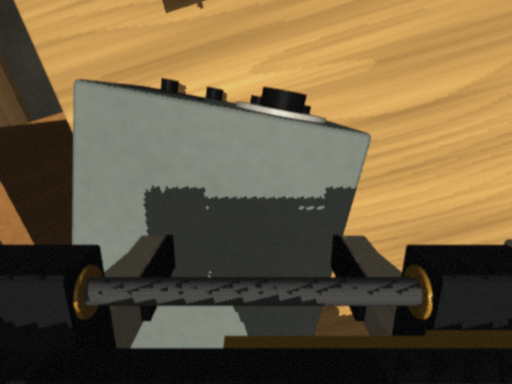

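The overview shows the shelf at about (262,155) in the top picture, with the keeper towards the robot. The hook is on the mat at about (408,195), its handle near (404,228). The multimeter is at (143,245) and the bin at (126,181). I'll enlarge these areas next.

```bash
python3 - <<'E'
from h import *
f=load('top'); crop(f,185,100,335,210,5,'ctop_shelf.png'); crop(f,355,130,430,285,3.8,'ctop_mat.png')
g=load('scene'); crop(g,145,135,315,290,4,'cscene.png')
E
```

```text
(no output)
```

View pics/ctop_shelf.png

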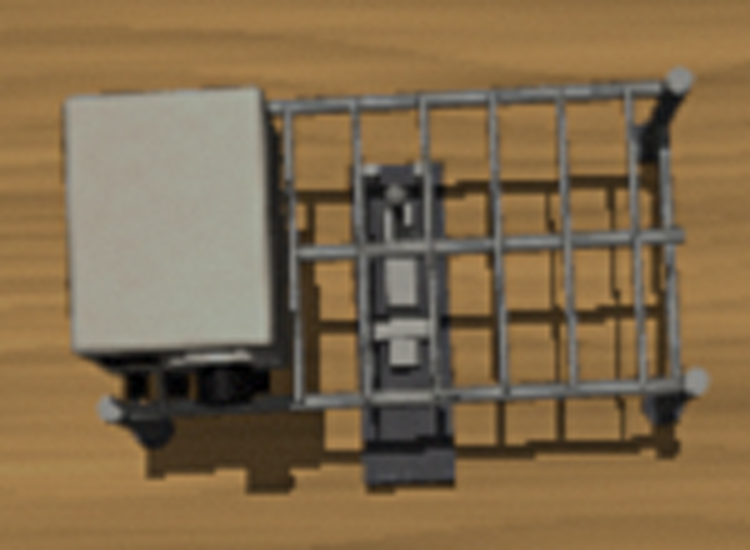

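View pics/ctop_mat.png

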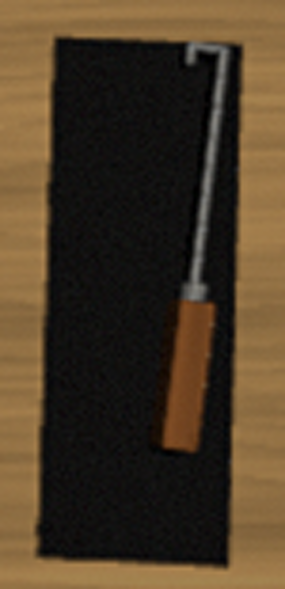

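View pics/cscene.png

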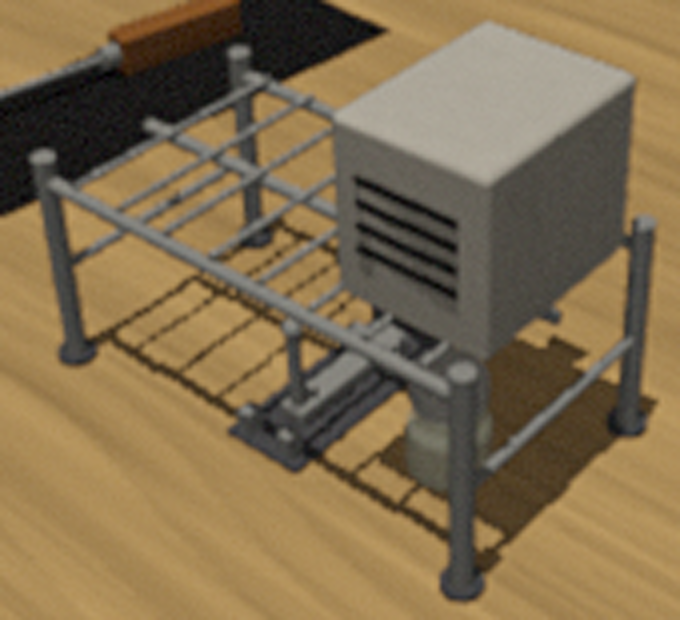

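```bash
python3 - <<'E'
from h import *
from scipy.optimize import least_squares
f=load('top'); g=load('scene')
T=lambda u,v:(185+u/5,100+v/5); M=lambda u,v:(355+u/3.8,130+v/3.8); S=lambda u,v:(145+u/4,135+v/4)
def tri(a,b):
    r=least_squares(lambda p:np.r_[proj(f,p)-a,proj(g,p)-b],[.6,0,.05]); return r.x.round(4),np.abs(r.fun).max().round(2)
print('ball',tri(T(394,193),S(292,326)))
print('ball top @.066',ray(f,*T(394,193),.066),'scene',ray(g,*S(292,326),.066))
for n,a,b in [('FR',(696,381),(238,53)),('BR',(679,79),(42,160)),]:
    print(n,tri(T(*a),S(*b)))
for c in [(696,381),(110,409),(679,79)]: print('post top',[ray(f,*T(*c),z).round(4) for z in (.115,.125)])
for c in [(370,485),(454,483)]: print('keeper',ray(f,*T(*c),.022).round(4), ray(f,*T(*c),.0).round(4))
for c in [(55,38),(242,44),(228,567),(37,556)]: print('mat',ray(f,*M(*c),.003).round(4))
for c in [(180,300),(215,303),(198,452),(162,448)]: print('handle',ray(f,*M(*c),.033).round(4))
for c in [(195,280),(222,50),(190,47),(191,62)]: print('rod',ray(f,*M(*c),.018).round(4))
# post bases in scene
for c in [(460,585),(628,425),(75,352),(257,240)]: print('postbase',ray(g,*S(*c),.0).round(4))
for c in [(232,432),(300,465)]: print('guide back',ray(g,*S(*c),.0).round(4))
E
```

```text
ball (array([0.6586, 0.0402, 0.0657]), np.float64(0.46))
ball top @.066 [0.65955367 0.03913147 0.066     ] scene [0.65833769 0.04119517 0.066     ]
FR (array([ 0.5569, -0.0995,  0.128 ]), np.float64(0.38))
BR (array([ 0.6974, -0.0945,  0.1272]), np.float64(0.42))
post top [array([ 0.5588, -0.1019,  0.115 ]), array([ 0.5579, -0.1005,  0.125 ])]
post top [array([0.5497, 0.1726, 0.115 ]), array([0.5489, 0.1708, 0.125 ])]
post top [array([ 0.7015, -0.0968,  0.115 ]), array([ 0.6989, -0.0955,  0.125 ])]
keeper [0.5163 0.0545 0.022 ] [0.5173 0.0554 0.    ]
keeper [0.5168 0.0111 0.022 ] [0.5177 0.011  0.    ]
mat [ 0.6636 -0.238   0.003 ]
mat [ 0.6572 -0.3663  0.003 ]
mat [ 0.2993 -0.3452  0.003 ]
mat [ 0.3078 -0.2164  0.003 ]
handle [ 0.4807 -0.3082  0.033 ]
handle [ 0.4785 -0.3312  0.033 ]
handle [ 0.3802 -0.3169  0.033 ]
handle [ 0.383  -0.2934  0.033 ]
rod [ 0.4942 -0.3237  0.018 ]
rod [ 0.6506 -0.3468  0.018 ]
rod [ 0.653  -0.3253  0.018 ]
rod [ 0.6427 -0.3256  0.018 ]
postbase [0.6881 0.1758 0.    ]
postbase [0.5474 0.1726 0.    ]
postbase [ 0.6967 -0.0953  0.    ]
postbase [ 0.5573 -0.0955  0.    ]
guide back [0.685  0.0186 0.    ]
guide back [0.6796 0.0628 0.    ]
```

Measured poses:
- **Shelf:** yaw about +0.03.
- **Pin:** about (0.659, 0.040).
- **Hook:** handle centre about (0.431, -0.313), yaw about -0.147.

I'll grip the handle about 28 mm ahead of its middle. The first move goes above the hook and stays outside the minimum reach.

```bash
python3 -m handwheel '[[2.7,-3,0,0.0124],[2.7,-3,0,0.0124],[2.7,-3,0,0.0124],[2.7,-3,0,0.0124],[2.7,-3,0,0.0124],[2.7,-3,0,0.0124],[2.7,-3,0,0.0124],[2.7,-3,0,0.0124],[2.7,-3,0,0.0124],[2.7,-3,0,0.0124],[0.2,-4,0,0],[0.2,-4,0,0],[0.2,-4,0,0],[0.2,-4,0,0],[0.2,-4,0,0],[0.2,-4,0,0],[0.2,-4,0,0],[0.2,-4,0,0],[0.2,-4,0,0],[0.2,-4,0,0]]' 0
```

```text
t: 2.15
eef_pos: [0.4702, -0.0512, 0.4048]
ee_rot: [-3.141, -0.0, -0.147]
force: [1.2, 0.6, 0.6]
width: 0.0874
```

```bash
python3 -m handwheel '[[-0.15,-3.3,0,0],[-0.15,-3.3,0,0],[-0.15,-3.3,0,0],[-0.15,-3.3,0,0],[-0.15,-3.3,-2,0],[-0.15,-3.3,-2,0],[-0.15,-3.3,-2,0],[-0.15,-3.3,-2,0],[0,-0.2,-2,0],[0,0,-2,0],[0,0,0,0]]' 0
python3 - <<'E'
from h import *
f=grab('wrist','w1.png'); t=grab('top','t1.png'); print(arm.get_state()['eef_pos'],arm.get_state()['ee_rot'])
for p in [(.4306,-.3125,.033),(.653,-.345,.018)]: print(proj(f,p))
E
```

```text
t: 3.25
eef_pos: [0.4573, -0.3156, 0.2818]
ee_rot: [-3.14, 0.006, -0.148]
force: [0.1, -0.4, -0.2]
width: 0.0878
[ 0.45863832 -0.31564758  0.28479106] [ 3.14144866e+00  9.43021204e-04 -1.46513489e-01]
[254.43294354 237.03642565]
[ 253.51768459 -101.83838386]
```

View pics/w1.png

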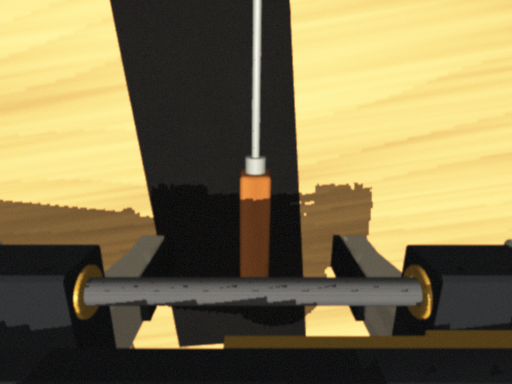

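The wrist view shows the handle centred between the fingers at column 255, with its front edge at row 175 and the rod running straight up. The grasp is aligned, so I'll go down to TCP z 0.185 and close.

```bash
python3 - <<'E'
from h import *
f=load('wrist'); print(ray(f,255,176,.033))
E
python3 -m handwheel '[[0,-0.1,-2,0],[0,0,-2,0],[0,0,-2,0],[0,0,-2,0],[0,0,-1.2,0],[0,0,-0.8,0],[0,0,0,0],[0,0,0,0]]' 0
python3 -m handwheel '[[0,0,0,0],[0,0,0,0],[0,0,0,0],[0,0,0,0],[0,0,0,0],[0,0,0,0],[0,0,0,0],[0,0,0,0]]' 1 50
```

```text
[ 0.48006688 -0.32027089  0.033     ]
t: 4.15
eef_pos: [0.459, -0.3167, 0.1854]
ee_rot: [3.141, -0.001, -0.146]
force: [0.2, -0.6, 1.0]
width: 0.0878
t: 4.95
eef_pos: [0.4586, -0.3166, 0.1846]
ee_rot: [3.142, 0.0, -0.147]
force: [-0.3, 0.7, -1.1]
width: 0.0287
```

```bash
python3 -m handwheel '[[0,0,0,0],[0,0,0,0],[0,0,0,0],[0,0,0,0]]'
```

```text
t: 5.35
eef_pos: [0.4585, -0.3166, 0.1846]
ee_rot: [-3.142, 0.0, -0.147]
force: [-0.6, -0.2, -0.9]
width: 0.0237
```

The width of 23.7 mm shows the handle is gripped. Now I'll lift it.

```bash
python3 -m handwheel '[[0,0,1,0],[0,0,2,0],[0,0,3,0],[0,0,3,0],[0,0,3,0],[0,0,2.5,0],[0,0,0,0],[0,0,0,0],[0,0,0,0]]'
python3 - <<'E'
from h import *
s=arm.get_state(); print(s['q'].round(3),s['width'])
f=grab('wrist','w2.png'); g=grab('scene','s2.png')
E
```

```text
t: 6.25
eef_pos: [0.458, -0.3164, 0.3289]
ee_rot: [-3.141, 0.002, -0.147]
force: [-0.6, 0.3, -2.4]
width: 0.0235
[-0.253  0.229 -0.356 -0.    -0.988  1.677] 0.023521897671763308
```

View pics/w2.png

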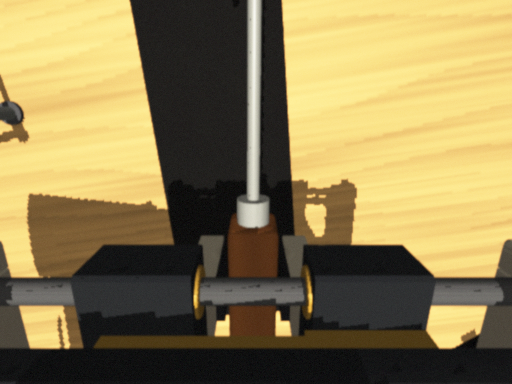

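View pics/s2.png

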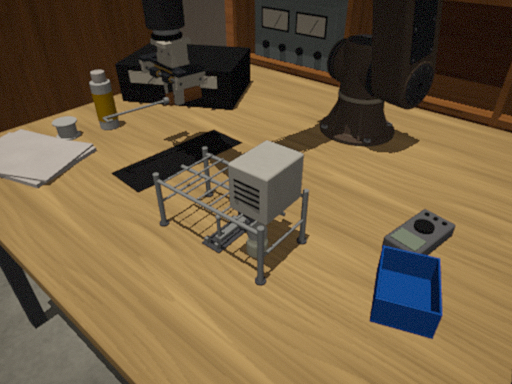

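The hook hangs straight in the jaws, with the rod at column 254. I'll draw back and turn to yaw about 0.9 so the tip can enter the shelf's open front at an angle.

```bash
python3 -m handwheel '[[-0.8,0.96,0,0.105],[-0.8,0.96,0,0.105],[-0.8,0.96,0,0.105],[-0.8,0.96,0,0.105],[-0.8,0.96,0,0.105],[-0.8,0.96,0,0.105],[-0.8,0.96,0,0.105],[-0.8,0.96,0,0.105],[-0.8,0.96,0,0.105],[-0.8,0.96,0,0.105],[0,0,0,0],[0,0,0,0],[0,0,0,0]]'
python3 - <<'E'
from h import *
s=arm.get_state(); print(s['q'].round(3),s['width'],s['eef_pos'],s['ee_rot'])
f=grab('top','t3.png'); crop(f,230,100,430,250,4,'ct3.png'); g=grab('scene'); crop(g,100,30,300,180,4,'cs3.png')
E
```

```text
t: 7.65
eef_pos: [0.379, -0.2209, 0.3295]
ee_rot: [-3.141, 0.0, 0.901]
force: [-0.5, -0.1, -1.0]
width: 0.0235
[-0.075  0.03  -0.593  0.    -0.948  2.547] 0.023519608387897035 [ 0.37897477 -0.22086501  0.32946901] [-3.14136872e+00  3.65812903e-04  9.01303501e-01]
```

View pics/ct3.png

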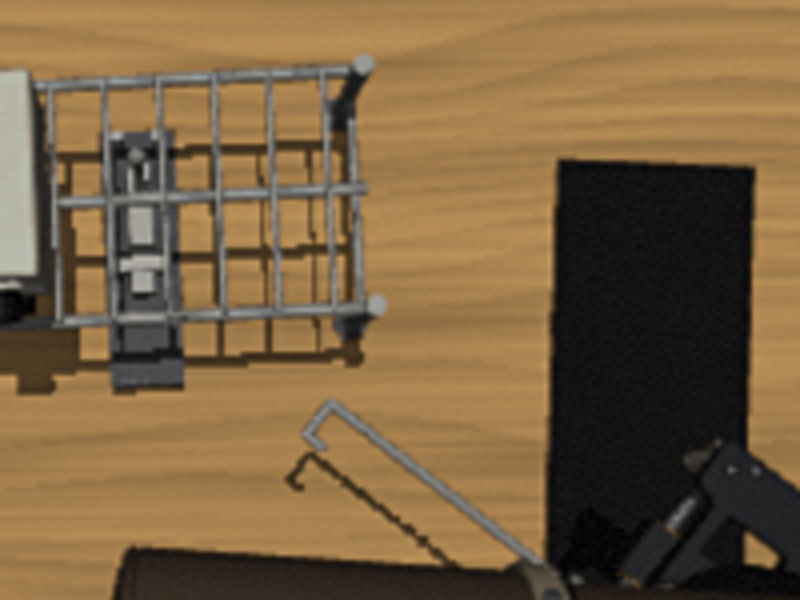

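View pics/cs3.png

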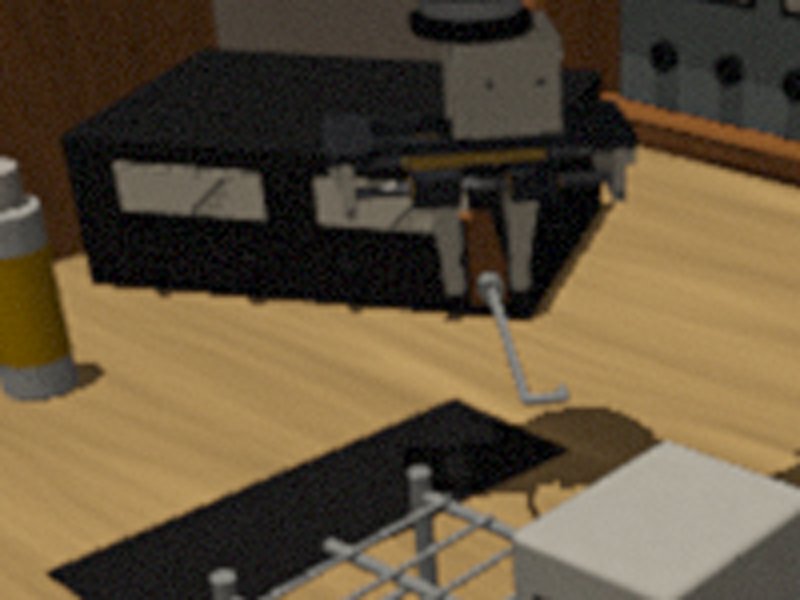

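```bash
python3 - <<'E'
from h import *
from scipy.optimize import least_squares
f=load('top'); g=load('scene')
def tri(a,b):
    r=least_squares(lambda p:np.r_[proj(f,p)-a,proj(g,p)-b],[.6,0,.05]); return r.x.round(4),np.abs(r.fun).max().round(2)
T=lambda u,v:(230+u/4,100+v/4); S=lambda u,v:(100+u/4,30+v/4)
print(tri(T(333,404),S(524,398)), tri(T(306,434),S(563,393)))
E
```

```text
(array([ 0.4994, -0.0698,  0.1625]), np.float64(0.35)) (array([ 0.4832, -0.0546,  0.1644]), np.float64(0.3))
```

The tip is where the model predicts, at the expected height, and the rod is level. Next I'll descend and thread in halfway.

```bash
python3 -m handwheel '[[0,0,-2.3,0],[0,0,-2.3,0],[0,0,-2.3,0],[0,0,-2.3,0],[0,0,-2.3,0],[1.1,2.1,0,-0.087],[1.1,2.1,0,-0.087],[1.1,2.1,0,-0.087],[1.1,2.1,0,-0.087],[1.1,2.1,0,-0.087],[0,0,0,0],[0,0,0,0]]'
python3 - <<'E'
from h import *
s=arm.get_state(); print(s['force'].round(1),s['width'],s['eef_pos'],s['ee_rot'])
f=grab('top','t4.png'); crop(f,230,100,380,210,5,'ct4.png')
E
```

```text
t: 8.95
eef_pos: [0.4339, -0.1154, 0.2144]
ee_rot: [-3.141, 0.001, 0.469]
force: [-0.1, -0.5, -2.2]
width: 0.0237
[-0.1 -0.5 -2.2] 0.023715984083901805 [ 0.43390091 -0.11538945  0.21439852] [-3.14140996e+00  5.72291438e-04  4.69344715e-01]
```

View pics/ct4.png

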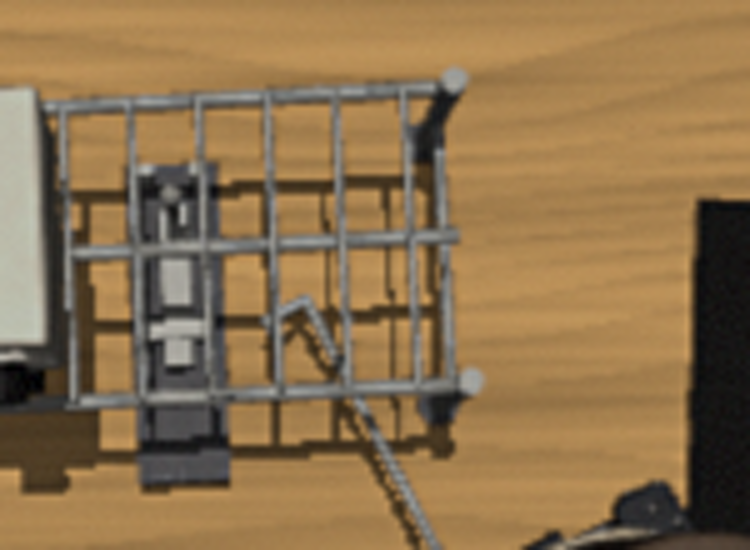

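The tip is under the deck, with its foot at crop pixel (305,300), clear of the post and of the pin at (170,192). I'll carry on to the pose beside the pin.

```bash
python3 -m handwheel '[[1.1,2.1,0,-0.088],[1.1,2.1,0,-0.088],[1.1,2.1,0,-0.088],[1.1,2.1,0,-0.088],[1.15,2.1,0,-0.088],[0,0,0,0],[0,0,0,0]]'
python3 - <<'E'
from h import *
s=arm.get_state(); print(s['force'].round(1),s['width'],s['eef_pos'],s['ee_rot'])
f=grab('top','t5.png'); crop(f,230,100,380,210,5,'ct5.png')
g=grab('scene','s5.png'); crop(g,145,135,315,290,4,'cs5.png')
E
```

```text
t: 9.7
eef_pos: [0.4888, -0.0111, 0.2143]
ee_rot: [3.141, 0.001, 0.029]
force: [-0.8, -0.3, -2.3]
width: 0.0236
[-0.8 -0.3 -2.3] 0.023571412145353392 [ 0.48881508 -0.01107581  0.2143363 ] [3.14139599e+00 9.34533664e-04 2.93037879e-02]
```

View pics/ct5.png

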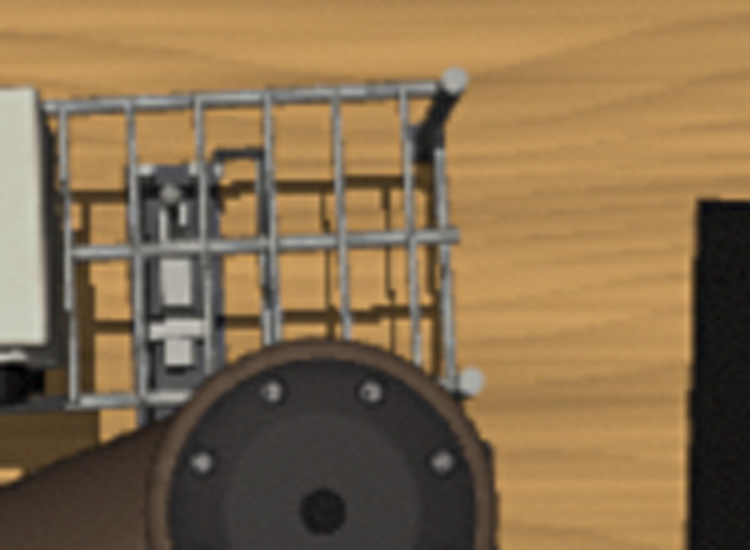

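View pics/cs5.png

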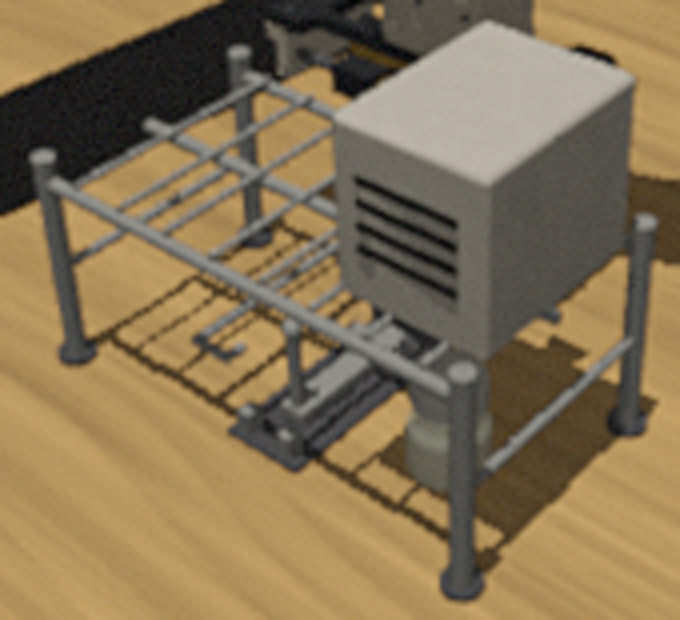

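```bash
python3 - <<'E'
from h import *
f=load('top');g=load('scene'); T=lambda u,v:(230+u/5,100+v/5); S=lambda u,v:(145+u/4,135+v/4)
print('foot corner',ray(f,*T(264,154),.047),ray(g,*S(203,340),.047))
print('lip corner',ray(f,*T(217,154),.047),ray(g,*S(236,354),.047))
print('lip end scene',ray(g,*S(240,350),.047))
print('pin',ray(f,*T(171,192),.065),ray(g,*S(292,326),.065), 'pin mid scene',ray(g,*S(297,372),.045))
s=arm.get_state(); y=s['ee_rot'][2]; R=np.array([[np.cos(y),-np.sin(y)],[np.sin(y),np.cos(y)]])
for h in [(195,0),(195,22),(182,22)]: print('pred',h,s['eef_pos'][:2]+R@np.array(h)/1e3)
P=np.array([.6588,.0402]); print('pin in hook mm',(R.T@(P-s['eef_pos'][:2]))*1e3+[28,0])
E
```

```text
foot corner [ 0.68248274 -0.00884479  0.047     ] [ 0.67987191 -0.00305256  0.047     ]
lip corner [0.68291026 0.01498715 0.047     ] [0.67663611 0.0179973  0.047     ]
lip end scene [0.6731432  0.01723318 0.047     ]
pin [0.66023903 0.03815457 0.065     ] [0.65749415 0.04026933 0.065     ] pin mid scene [0.66500075 0.04968924 0.045     ]
pred (195, 0) [ 0.68335395 -0.00604712]
pred (195, 22) [0.68273236 0.0159441 ]
pred (182, 22) [0.66973755 0.01557679]
pin in hook mm [199.76253438  46.92240994]
```

```bash
python3 -m handwheel '[[0.5,0,0,0],[0,0.7,0,0],[0,0.7,0,0],[0,0.7,0,0],[0,0.7,0,0],[0,0.7,0,0],[0,0,0,0],[0,0,0,0]]'
python3 - <<'E'
from h import *
s=arm.get_state(); print(s['force'].round(1),s['width'],s['eef_pos'],s['ee_rot'])
f=grab('top','t6.png'); crop(f,240,115,300,160,12,'ct6.png')
g=grab('scene','s6.png'); crop(g,185,190,265,250,9,'cs6.png')
P=np.array([.6588,.0395]); y=s['ee_rot'][2]; R=np.array([[np.cos(y),-np.sin(y)],[np.sin(y),np.cos(y)]])
print('pin in hook mm',(R.T@(P-s['eef_pos'][:2]))*1e3+[28,0])
E
```

```text
t: 10.6
eef_pos: [0.494, 0.0247, 0.2147]
ee_rot: [3.142, 0.0, 0.029]
force: [0.4, 0.0, -2.4]
width: 0.0239
[ 0.4  0.  -2.4] 0.023882416667720965 [0.4940393  0.02471987 0.21467538] [3.14156781e+00 3.77739408e-05 2.90273121e-02]
pin in hook mm [193.12026111   9.99201365]
```

View pics/ct6.png

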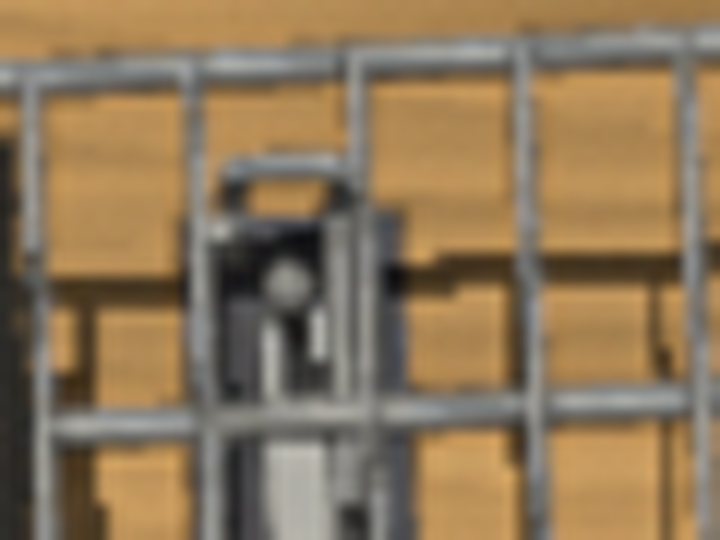

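View pics/cs6.png

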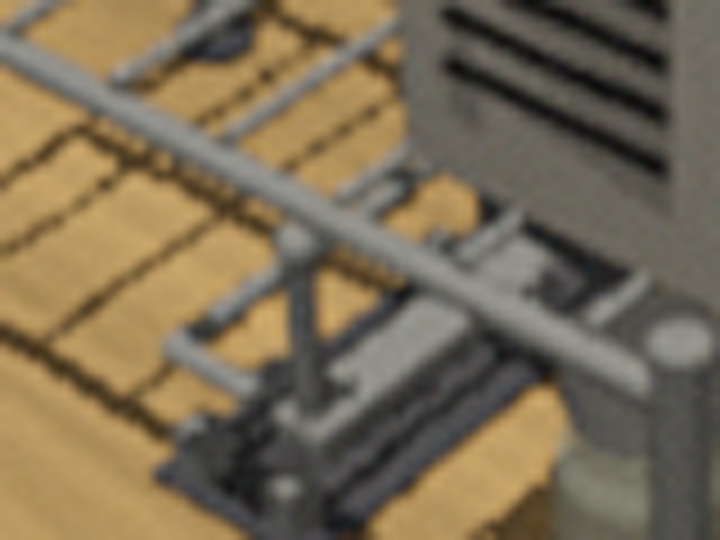

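From above, the pin (289,285) sits midway between lip (233) and rod (340), so it is centred in the crook. In the scene view the foot passes behind the pin. I'll draw back towards contact.

```bash
python3 -m handwheel '[[-0.6,-0.02,0,0],[-0.6,-0.02,0,0],[-0.5,-0.02,0,0],[-0.3,-0.01,0,0],[0,0,0,0]]'; python3 -m handwheel '[[-0.1,0,0,0],[-0.1,-0.01,0,0],[-0.1,0,0,0],[-0.1,0,0,0]]'; python3 -m handwheel '[[-0.1,0,0,0],[-0.1,-0.01,0,0],[-0.1,0,0,0],[-0.1,0,0,0]]'
```

```text
t: 11.2
eef_pos: [0.4736, 0.0236, 0.2148]
ee_rot: [-3.142, -0.0, 0.028]
force: [-0.4, -0.2, -1.5]
width: 0.0242
t: 11.6
eef_pos: [0.4707, 0.0238, 0.2149]
ee_rot: [-3.141, -0.001, 0.028]
force: [2.9, 0.0, -2.0]
width: 0.0235
t: 12.0
eef_pos: [0.4662, 0.0236, 0.2148]
ee_rot: [-3.141, -0.001, 0.028]
force: [2.9, 0.1, -2.2]
width: 0.0235
```

Contact is made and the bolt slides at about 2.9 N of friction. I'll go on steadily for 8 mm, which is short of the earliest possible stop, and then finely.

```bash
python3 -m handwheel '[[-0.1,0,0,0],[-0.1,-0.01,0,0],[-0.1,0,0,0],[-0.1,0,0,0],[-0.1,-0.01,0,0],[-0.1,0,0,0],[-0.1,0,0,0],[-0.1,0,0,0]]'; for i in 1; do :; done; python3 -m handwheel '[[-0.04,0,0,0],[-0.03,0,0,0]]';python3 -m handwheel '[[-0.03,0,0,0],[-0.03,0,0,0]]'; python3 -m handwheel '[[-0.03,0,0,0],[-0.03,0,0,0]]'
```

```text
t: 12.8
eef_pos: [0.458, 0.0233, 0.2147]
ee_rot: [3.142, -0.0, 0.028]
force: [2.9, 0.9, -1.0]
width: 0.0239
t: 13.0
eef_pos: [0.4573, 0.0233, 0.2147]
ee_rot: [3.142, -0.0, 0.028]
force: [3.6, 0.9, -1.5]
width: 0.0239
t: 13.2
eef_pos: [0.4568, 0.0233, 0.2147]
ee_rot: [-3.142, -0.0, 0.028]
force: [2.5, 0.3, -1.5]
width: 0.0237
t: 13.4
eef_pos: [0.4561, 0.0233, 0.2147]
ee_rot: [3.142, 0.0, 0.028]
force: [2.8, 0.5, -2.1]
width: 0.0237
```

```bash
python3 -m handwheel '[[-0.03,0,0,0],[-0.03,0,0,0]]'; python3 -m handwheel '[[-0.03,0,0,0],[-0.03,0,0,0]]'
```

```text
t: 13.6
eef_pos: [0.4556, 0.0233, 0.2147]
ee_rot: [-3.142, -0.0, 0.028]
force: [3.4, -0.4, -2.8]
width: 0.0238
t: 13.8
eef_pos: [0.4549, 0.0233, 0.2147]
ee_rot: [3.142, 0.0, 0.028]
force: [3.2, 0.2, -0.6]
width: 0.0236
```

```bash
cat > g.py <<'E'
# stop the chain (exit 1) once the measured pull passes 5 N
from station import arm; import sys
s=arm.get_state(); f=s['force'][0]; print(round(s['eef_pos'][0],4),round(f,1)); sys.exit(f>5)
E
python3 -m handwheel '[[-0.03,0,0,0],[-0.03,0,0,0]]' >/dev/null; python3 g.py && python3 -m handwheel '[[-0.03,0,0,0],[-0.03,0,0,0]]' >/dev/null && python3 g.py && python3 -m handwheel '[[-0.03,-0.01,0,0],[-0.03,0,0,0]]' >/dev/null && python3 g.py && python3 -m handwheel '[[-0.03,0,0,0],[-0.03,0,0,0]]' >/dev/null && python3 g.py && python3 -m handwheel '[[-0.03,0,0,0],[-0.03,0,0,0]]' >/dev/null && python3 g.py && python3 -m handwheel '[[-0.03,0,0,0],[-0.03,0,0,0]]' >/dev/null && python3 g.py && python3 -m handwheel '[[-0.03,-0.01,0,0],[-0.03,0,0,0]]' >/dev/null && python3 g.py && python3 -m handwheel '[[-0.03,0,0,0],[-0.03,0,0,0]]' >/dev/null && python3 g.py
```

```text
0.4543 3.0False
```

```bash
sed -i 's/sys.exit(f>5)/sys.exit(int(f>5))/' g.py
python3 -m handwheel '[[-0.03,0,0,0],[-0.03,0,0,0]]' >/dev/null; python3 g.py && python3 -m handwheel '[[-0.03,0,0,0],[-0.03,0,0,0]]' >/dev/null && python3 g.py && python3 -m handwheel '[[-0.03,-0.01,0,0],[-0.03,0,0,0]]' >/dev/null && python3 g.py && python3 -m handwheel '[[-0.03,0,0,0],[-0.03,0,0,0]]' >/dev/null && python3 g.py && python3 -m handwheel '[[-0.03,0,0,0],[-0.03,0,0,0]]' >/dev/null && python3 g.py && python3 -m handwheel '[[-0.03,0,0,0],[-0.03,0,0,0]]' >/dev/null && python3 g.py && python3 -m handwheel '[[-0.03,-0.01,0,0],[-0.03,0,0,0]]' >/dev/null && python3 g.py && python3 -m handwheel '[[-0.03,0,0,0],[-0.03,0,0,0]]' >/dev/null && python3 g.py
```

```text
0.4538 2.4
0.4531 2.6
0.4525 2.9
0.4519 3.4
0.4514 3.4
0.4507 3.0
0.4501 3.1
0.4495 3.4
```

```bash

python3 -m handwheel '[[-0.03,0,0,0],[-0.03,0,0,0]]' >/dev/null; python3 g.py && python3 -m handwheel '[[-0.03,0,0,0],[-0.03,0,0,0]]' >/dev/null && python3 g.py && python3 -m handwheel '[[-0.03,-0.01,0,0],[-0.03,0,0,0]]' >/dev/null && python3 g.py && python3 -m handwheel '[[-0.03,0,0,0],[-0.03,0,0,0]]' >/dev/null && python3 g.py && python3 -m handwheel '[[-0.03,0,0,0],[-0.03,0,0,0]]' >/dev/null && python3 g.py && python3 -m handwheel '[[-0.03,0,0,0],[-0.03,0,0,0]]' >/dev/null && python3 g.py && python3 -m handwheel '[[-0.03,-0.01,0,0],[-0.03,0,0,0]]' >/dev/null && python3 g.py && python3 -m handwheel '[[-0.03,0,0,0],[-0.03,0,0,0]]' >/dev/null && python3 g.py && python3 -m handwheel '[[-0.03,0,0,0],[-0.03,0,0,0]]' >/dev/null && python3 g.py && python3 -m handwheel '[[-0.03,0,0,0],[-0.03,0,0,0]]' >/dev/null && python3 g.py && python3 -m handwheel '[[-0.03,-0.01,0,0],[-0.03,0,0,0]]' >/dev/null && python3 g.py && python3 -m handwheel '[[-0.03,0,0,0],[-0.03,0,0,0]]' >/dev/null && python3 g.py
```

```text
0.4489 3.0
0.4483 2.1
0.4477 3.5
0.4471 2.8
0.4467 3.8
0.4464 5.5
```

The force is rising at about 0.4466, so the stop is reached after roughly 25 mm of travel. I'll build up the pull gently.

```bash

python3 -m handwheel '[[-0.02,0,0,0],[-0.02,0,0,0]]'; python3 -m handwheel '[[0,0,0,0]]'
```

```text
t: 17.0
eef_pos: [0.4462, 0.0232, 0.2149]
ee_rot: [-3.141, -0.002, 0.028]
force: [6.3, 0.0, -3.3]
width: 0.0236
t: 17.1
eef_pos: [0.4462, 0.0232, 0.2149]
ee_rot: [-3.141, -0.002, 0.028]
force: [6.6, -1.1, -2.7]
width: 0.0237
```

```bash

python3 -m handwheel '[[-0.02,0,0,0],[-0.02,0,0,0]]'; python3 -m handwheel '[[-0.02,0,0,0],[-0.02,0,0,0]]'
```

```text
t: 17.3
eef_pos: [0.4461, 0.0233, 0.215]
ee_rot: [-3.141, -0.002, 0.028]
force: [7.6, -0.6, -4.2]
width: 0.0237
t: 17.5
eef_pos: [0.4459, 0.0234, 0.2151]
ee_rot: [-3.141, -0.003, 0.028]
force: [8.8, -0.6, -4.0]
width: 0.0241
```

```bash

python3 -m handwheel '[[-0.03,0,0,0],[-0.03,0,0,0]]'; python3 -m handwheel '[[-0.03,0,0,0],[-0.03,0,0,0]]';  python3 -m handwheel '[[0,0,0,0],[0,0,0,0]]'
```

```text
t: 17.7
eef_pos: [0.4456, 0.0235, 0.2152]
ee_rot: [-3.141, -0.004, 0.029]
force: [10.3, -0.2, -4.1]
width: 0.0236
t: 17.9
eef_pos: [0.4454, 0.0236, 0.2154]
ee_rot: [-3.14, -0.004, 0.029]
force: [11.7, -1.1, -4.9]
width: 0.0235
t: 18.1
eef_pos: [0.4454, 0.0237, 0.2154]
ee_rot: [-3.14, -0.004, 0.029]
force: [11.6, -1.2, -3.5]
width: 0.0236
```

```bash

python3 -m handwheel '[[-0.03,0,0,0],[0,0,0,0],[0,0,0,0]]'; python3 -m handwheel '[[0,0,0,0],[0,0,0,0],[0,0,0,0],[0,0,0,0]]'; python3 -m handwheel '[[0,0,0,0],[0,0,0,0],[0,0,0,0],[0,0,0,0]]'
python3 - <<'E'
from h import *
f=grab('top','t7.png'); crop(f,240,115,300,160,12,'ct7.png')
g=grab('scene','s7.png'); crop(g,185,190,265,250,9,'cs7.png')
E
```

```text
t: 18.4
eef_pos: [0.4453, 0.0237, 0.2155]
ee_rot: [-3.14, -0.005, 0.029]
force: [12.2, -0.9, -4.1]
width: 0.0235
t: 18.8
eef_pos: [0.4453, 0.0237, 0.2154]
ee_rot: [-3.14, -0.005, 0.029]
force: [11.6, -1.6, -3.7]
width: 0.0238
t: 19.2
eef_pos: [0.4453, 0.0237, 0.2155]
ee_rot: [-3.14, -0.005, 0.029]
force: [12.9, -0.9, -4.4]
width: 0.0241
```

View pics/ct7.png

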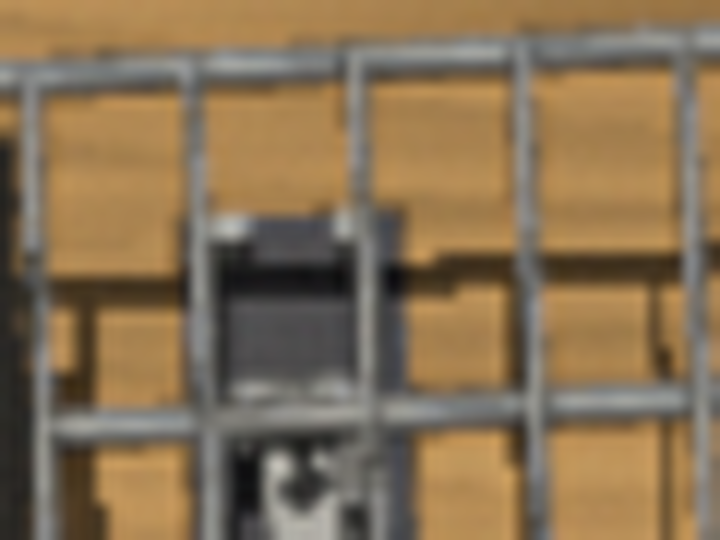

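View pics/cs7.png

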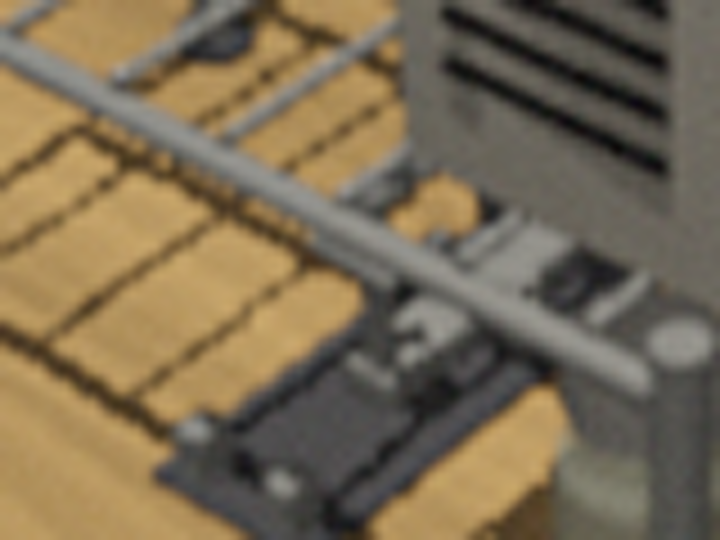

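The pin is drawn back, now hidden under the middle wire. The pull held at 11.6–12.9 N for about 0.8 s. I'll ease off and push the hook forward off the pin, then check the side force.

```bash

python3 -m handwheel '[[0.05,0,0,0],[0.05,0,0,0],[0.05,0,0,0],[0.05,0,0,0],[0.05,0,0,0],[0.05,0,0,0],[0.05,0,0,0]]'; python3 -m handwheel '[[0.2,0,0,0],[0.2,0.01,0,0],[0.2,0,0,0],[0.2,0,0,0]]';python3 -m handwheel '[[0.3,0.01,0,0],[0.3,0.01,0,0],[0.3,0.01,0,0],[0.3,0.01,0,0],[0.3,0.01,0,0],[0,0,0,0]]'
python3 - <<'E'
from h import *
s=arm.get_state(); print(s['force'].round(1),s['width'],s['eef_pos'],s['ee_rot'])
f=grab('top','t8.png'); crop(f,240,125,300,170,12,'ct8.png')
g=grab('scene','s8.png'); crop(g,185,190,265,250,9,'cs8.png')
E
```

```text
t: 20.0
eef_pos: [0.4468, 0.023, 0.2146]
ee_rot: [3.142, 0.0, 0.028]
force: [2.7, -0.4, -1.5]
width: 0.0237
t: 20.4
eef_pos: [0.4546, 0.0229, 0.2145]
ee_rot: [3.141, 0.001, 0.028]
force: [0.5, -0.3, -2.5]
width: 0.0236
t: 21.0
eef_pos: [0.4702, 0.0237, 0.2147]
ee_rot: [-3.142, -0.0, 0.028]
force: [0.1, -0.6, -2.1]
width: 0.0234
[ 0.1 -0.6 -2.1] 0.02337842849994949 [0.47021534 0.02365451 0.21465019] [-3.14154410e+00 -2.25303445e-04  2.81443158e-02]
```

View pics/ct8.png

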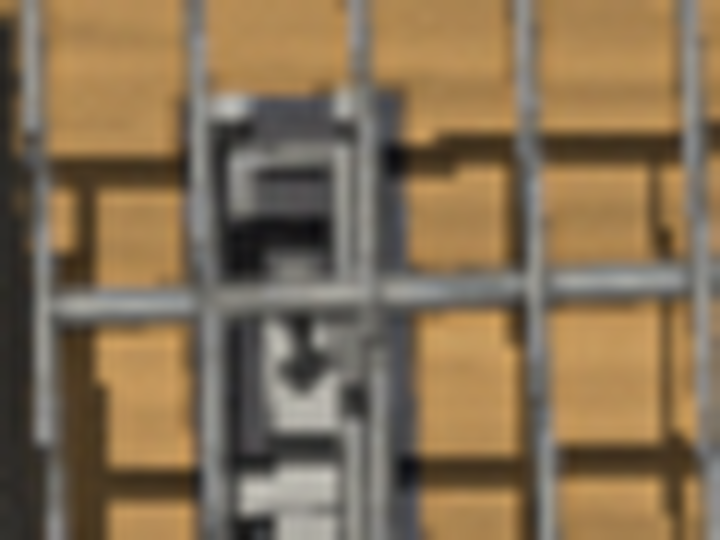

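View pics/cs8.png

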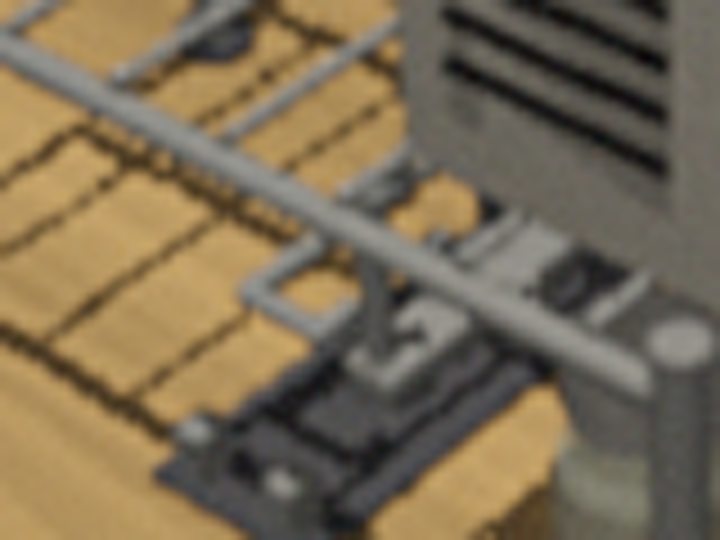

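The pin stayed put and the crook is about 14 mm past it. I'll shift right and reverse out along the entry path.

```bash

python3 -m handwheel '[[0,-0.8,0,0],[0,-0.8,0,0],[0,-0.8,0,0],[0,-0.8,0,0],[0,-0.8,0,0],[-0.9,-2.05,0,0.087],[-0.9,-2.05,0,0.087],[-0.9,-2.05,0,0.087],[-0.9,-2.05,0,0.087],[-0.9,-2.05,0,0.087],[-0.9,-2.05,0,0.087],[-0.9,-2.05,0,0.087],[-0.9,-2.05,0,0.087],[-0.9,-2.05,0,0.087],[-0.9,-2.05,0,0.087],[0,0,0,0],[0,0,0,0]]'
python3 - <<'E'
from h import *
f=grab('top','t9.png'); crop(f,185,100,335,210,5,'ct9.png')
g=grab('scene','s9.png')
E
```

```text
t: 22.8
eef_pos: [0.3795, -0.2221, 0.2147]
ee_rot: [3.141, -0.0, 0.895]
force: [0.5, -0.0, -1.5]
width: 0.0239
```

View pics/ct9.png

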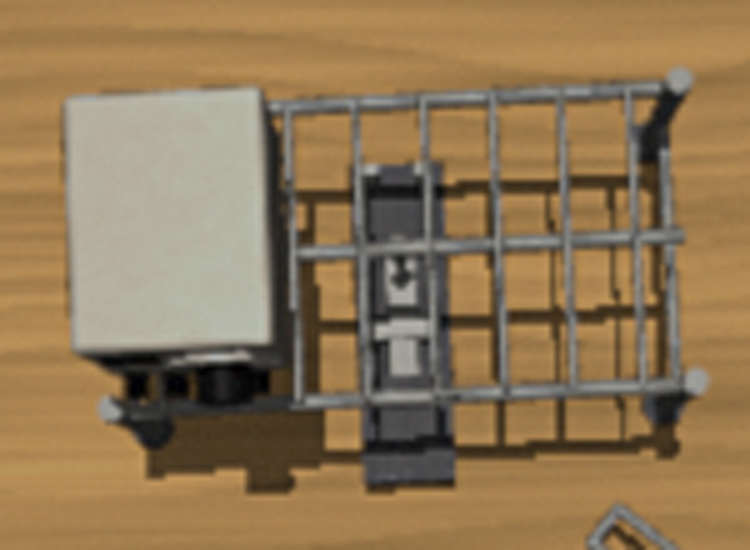

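View pics/s9.png

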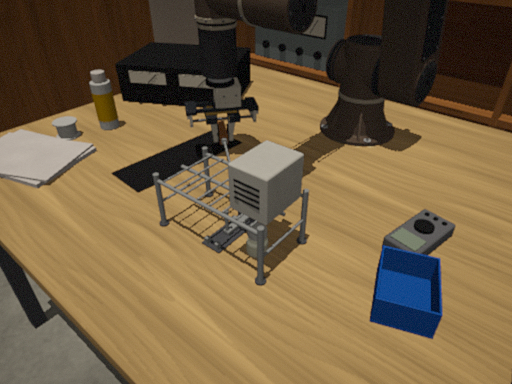

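The hook is out and the bolt is still drawn. I'll carry the hook back over the mat (centre about (0.482, -0.292), yaw about -0.06) and lower it.

```bash

python3 -m handwheel '[[0,0,2.3,0],[0,0,2.3,0],[0,0,2.3,0],[0,0,2.3,0],[0,0,2.3,0],[0.6,-0.68,0,-0.0955],[0.6,-0.68,0,-0.0955],[0.6,-0.68,0,-0.0955],[0.6,-0.68,0,-0.0955],[0.6,-0.68,0,-0.0955],[0.6,-0.68,0,-0.0955],[0.6,-0.68,0,-0.0955],[0.6,-0.68,0,-0.0955],[0.6,-0.68,0,-0.0955],[0.6,-0.68,0,-0.0955]]'
python3 -m handwheel '[[0,0,-2,0],[0,0,-2.5,0],[0,0,-2.5,0],[0,0,-2.5,0],[0,0,-2,0],[0,0,-1.2,0],[0,0,-0.6,0],[0,0,-0.4,0],[0,0,0,0],[0,0,0,0]]'
```

```text
t: 24.4
eef_pos: [0.4404, -0.289, 0.3295]
ee_rot: [-3.141, 0.0, -0.06]
force: [0.2, 0.0, -1.1]
width: 0.0241
t: 25.4
eef_pos: [0.4401, -0.2895, 0.1934]
ee_rot: [3.141, -0.001, -0.057]
force: [0.3, 0.4, -1.4]
width: 0.0235
```

```bash

python3 -m handwheel '[[0,0,-0.3,0],[0,0,-0.2,0],[0,0,-0.1,0],[0,0,0,0]]'; python3 -m handwheel '[[0,0,-0.1,0],[0,0,0,0],[0,0,0,0]]'; python3 -m handwheel '[[0,0,-0.1,0],[0,0,0,0],[0,0,0,0]]'
```

```text
t: 25.8
eef_pos: [0.4397, -0.2894, 0.1866]
ee_rot: [-3.142, 0.0, -0.057]
force: [-0.5, 0.3, -2.0]
width: 0.0234
t: 26.1
eef_pos: [0.4398, -0.2895, 0.1857]
ee_rot: [3.142, -0.0, -0.057]
force: [0.3, 0.4, -1.8]
width: 0.0234
t: 26.4
eef_pos: [0.4398, -0.2894, 0.1846]
ee_rot: [3.142, 0.0, -0.057]
force: [-0.2, -0.0, -2.4]
width: 0.024
```

```bash

python3 -m handwheel '[[0,0,-0.05,0],[0,0,0,0],[0,0,0,0]]'; python3 -m handwheel '[[0,0,-0.05,0],[0,0,0,0],[0,0,0,0]]'
```

```text
t: 26.7
eef_pos: [0.4397, -0.2894, 0.1846]
ee_rot: [3.142, -0.0, -0.057]
force: [-1.5, 2.8, 5.2]
width: 0.0238
t: 27.0
eef_pos: [0.4397, -0.2894, 0.1846]
ee_rot: [3.141, -0.0, -0.057]
force: [-3.9, 2.6, 11.3]
width: 0.0235
```

The hook rests on the mat. I'll take off the excess press, open and retreat upward.

```bash

python3 -m handwheel '[[0,0,0.07,0],[0,0,0,0],[0,0,0,0]]'; python3 -m handwheel '[[0,0,0,0],[0,0,0,0],[0,0,0,0],[0,0,0,0],[0,0,0,0],[0,0,0,0],[0,0,0,0],[0,0,0,0],[0,0,0,0],[0,0,0,0]]' 0; python3 -m handwheel '[[0,0,0.5,0],[0,0,1,0],[0,0,2,0],[0,0,3,0],[0,0,3,0],[0,0,3,0],[0,0,3,0],[0,0,0,0]]'; python3 -m handwheel '[[-0.5,3.5,0,0],[0,4,0,0],[0,4,0,0],[0,4,0,0],[0,4,0,0],[0,4,0,0],[0,4,0,0],[0,0,0,0]]'
python3 - <<'E'
from h import *
f=grab('top','t10.png'); crop(f,185,100,335,210,5,'ct10.png'); crop(f,355,130,430,285,3.8,'cm10.png')
g=grab('scene','s10.png')
E
```

```text
t: 27.3
eef_pos: [0.4399, -0.2894, 0.1846]
ee_rot: [3.141, -0.0, -0.057]
force: [-1.1, 2.0, 5.9]
width: 0.0238
t: 28.3
eef_pos: [0.4398, -0.2894, 0.1843]
ee_rot: [-3.142, 0.0, -0.057]
force: [-0.1, -0.2, 0.0]
width: 0.0875
t: 29.1
eef_pos: [0.4408, -0.2899, 0.3448]
ee_rot: [3.139, -0.008, -0.056]
force: [-0.3, -1.1, -0.7]
width: 0.0874
t: 29.9
eef_pos: [0.4347, -0.0111, 0.3401]
ee_rot: [-3.141, -0.002, -0.052]
force: [0.3, 0.8, -1.2]
width: 0.0875
```

View pics/t10.png

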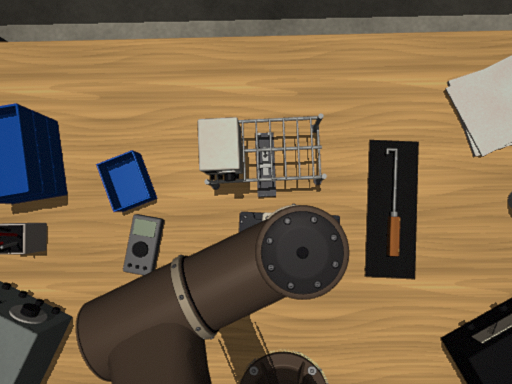

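View pics/cm10.png

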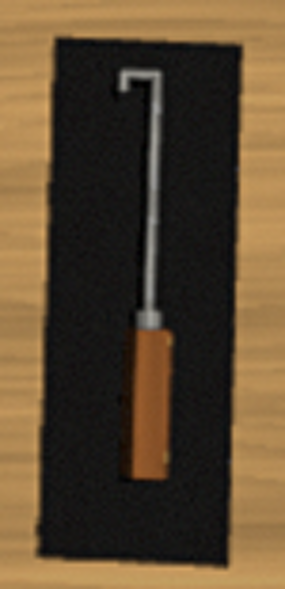

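View pics/s10.png

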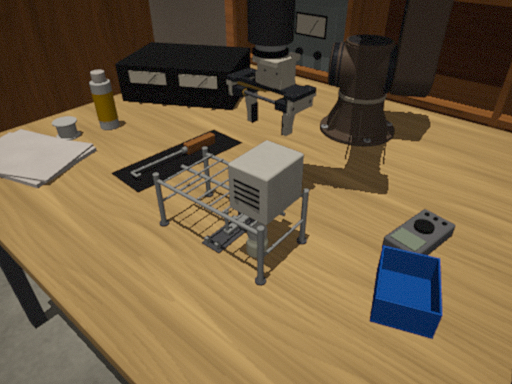

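```bash
python3 - <<'E'
from h import *
s=arm.get_state(); print(s['t'],s['qd'].round(3),s['eef_pos'].round(3),s['width'])
print(arm.job_done())
E
```

```text
30.0 [-0.042  0.006 -0.004 -0.     0.001  0.009] [ 0.435 -0.014  0.34 ] 0.08794093324140935
the job is handed in; nothing more can be done
None
```

I drew the bolt to its stop with the hook, laid the hook back on its mat, and handed the job in at t ≈ 30 s of the 72 s allowed. No verdict is reported.

- **Pull:** the bolt slid at about 3 N until the stop stopped it, about 25 mm after I hooked the pin. I held it there at a measured 11.6–12.9 N for about 0.8 s. No reading passed 13 N.
- **Bolt travel:** this is estimated, not read directly. The pin started about 3 mm along, so the bolt ended near 28 mm. That is only a little above the 26 mm limit, and my start estimate is good to about 2 mm.
- **Unhooking:** the pictures showed the bolt staying put, and the measured pull fell to zero as the hook came off the pin.
- **Final pictures:** the hook lies flat and lengthwise near the middle of the mat, released. The bin and multimeter look unmoved and the arm is clear of everything. I did not check the jar separately; the pictures only show it partly.
- **Setting down:** the hook was pressed onto the mat with a measured vertical force of about 11 N for a moment before I backed off and let go.

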